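Load the casserole and turn the hotplate up to its third heat mark

ROBOT

A 6-joint arm with a two-finger parallel gripper is mounted at the origin on a cart in front of the work surface, level with it; the furniture and walls round the work are solid. World frame = base frame: x ahead of the robot, y to its left, z up, the work surface at z = 0. Lengths are in m, angles in degrees, forces in N, time in s.
With the tool pointing down it reaches from about 0.35 to 0.875 m from the base axis. Payload 4.2 kg.
Tool frame: the origin (TCP) lies on the mounting face of the last link; the fingertips stand 182 mm ahead of it and the grasp point (between the pads) lies 164 mm ahead of it (r.tcp_to_grasp is the distance from the TCP to the grasp point, in m); z points along the fingers, y is the line along which they close (so a half turn about z gives the same grasp; the last joint's range is limited). The gripper opens to 87 mm and grips with 3 to 60 N. Pads are 19 mm wide; open, the fingers measure 117 mm over their backs; the gripper's body (75 mm by 190 mm) begins 51 mm behind the grasp point.
Start: joints at [81.509, 22.042, 0.453, 0, -68.411, -14.817], TCP at [0.247, 0.574, 0.405] pointing down, gripper open.
Joint ranges: [-179.83, 179.83], [-69.29, 118.12], [-61.27, 80.66], [-181.25, 117.63], [-171.15, -9.14], [-177.46, 177.46]. Speed limits (degrees/s): [159.86, 159.86, 180, 180, 180, 180].

INTERFACE

Orientations are given as a 3x3 rotation matrix whose columns are the frame's x, y, z axes.
In Python, from station import sense, eyes, r gives the robot as it stands.
- The arm moves only by the tool jog_arm, never from a script. Its argument "increments" is a list of rows, each a list of 4 numbers: the shift along the tool's x, y, z normalised to -1 to 1, where 1 is 0.02 m, then the turn about the tool's z normalised to -1 to 1, where 1 is 0.08 rad. A call has 1 to 10 rows; each row shifts and turns the commanded pose from where the row before left it, along the tool's axes as they then stand; what a row does not reach is not made up. A row lasts 1/10 s, in which the tool goes at most 50 mm and 8.59 degrees, less where a joint would pass 70% of its speed; a pose out of reach is approached as far as the arm can. A call with a number of a shift or a turn outside -1 to 1 is refused whole. A call with a gripper value outside its range is refused whole. "grip" is the finger opening in mm, from 0 to 87, set as the call begins (left out, the last holds). The fingers move at their own pace and stop on an object; the grip force is fixed at half the most. Time passes only in rows, so rows that do not move let the fingers close. It gives the time, the measured TCP pose, the force, the opening and the grip force at its end, in the units of the state.
- sense(): the state, without advancing time (a new reading comes with each control period).
- eyes.capture(name): name is "scene" or "top"; returns the picture (400x640x3 uint8, blue, green, red); there is no depth.
- eyes.get_calibration(name): a dict with "camera_matrix" (3x3 intrinsics, pixels), "R" (3x3) and "t" (3): a world point X has camera coordinates R X + t. Camera axes: x right, y down, z forward; pixel columns grow to the right and rows downward; lengths in m; the calibration is good to about 2 mm. A picture is of the moment at which its call begins. get_calibration takes no time and is no camera call.
- r.finish_job(): hands the job in; it is judged then, once.
Trained networks look in the newest picture that a camera, given by its name, has taken for a name from the list of things; names that differ only in an ending like _2 or _b are one class to them, and where a whole thing is asked for, a point or a joint stands for the part that bears it (a point fixed in the world has none). Each returns a list of dicts, best first, with "conf" (0 to 1); they miss things now and then, are a little off and sometimes report something else, mostly with a low value. They report only what shows in the picture. A call takes as long as a camera call. They do not tell look-alikes from the thing itself.
- eyes.spot_in(camera, name): "centre" ([x, y, z] in m, in world coordinates, good to about 4 mm: the middle of the surface that is visible of it).
- eyes.outline_of(camera, name): "mask" (400x640 bool, what is visible of it).
The state is a dict: "time_s": time; "joints": joint angles; "joint_velocities": joint speeds; "effort": joint torques, N m; "tcp_pos": TCP position; "ee_rot": TCP orientation; "wrist_force": force on the tool from outside, world axes, zero at the start; "moment": the same for the moment, N m; "gripper_width": opening from 0.0 (shut) to 1.0 (fully open); "gripper_force": force on a finger pad.
Only numpy, scipy, OpenCV 4.12 (cv2) and the standard library are available. Lean on these libraries where they do the work, as an engineer would, in place of code of your own. Each camera call takes 0.05 s, during which the arm holds its last target. There are 200 camera calls.

TASK

Supper is being put on: put the potato and the garlic bulb from the chopping board into the steel pot on the hotplate. Then turn the hotplate's heat knob up (clockwise) until its pointer line is on the third heat mark, counting clockwise from the off ring. Leave the pot standing centred on its plate, and leave the onion, lemon, mug and wooden spoon where they are.

Things in the scene. Friction and masses are not known exactly. Their poses are not given: they have to be found in the camera images.
- hotplate: table-top hotplate, a brushed-metal box 225 (x) x 410 (y) mm, top 50 mm up, fixed to the worktop. Origin: centre of its underside; -x is its front, z up. Round cooking plate (192 mm) at its y = +85 mm; heat knob at its y = -135 mm, x = 0, on a black panel, ringed by a small white ring (off, on the +x side) and six white heat marks 45 degrees apart clockwise from it, each longer than the last
- plate_center (a point): centre of the top face of the cooking plate, 56 mm above the worktop; the pot stands on it
- heat_knob (a joint): angle of the heat knob in rad, growing clockwise seen from above, 0 to 4.71. At 0 the pointer points along the hotplate's +x to the off ring; heat mark n is at n x 0.785 rad, so the third mark is at 2.356. The knob stays where it is left (0.05 N m of friction)
- knob_grip (a point): point on the knob's upright axis, 28 mm above the panel (78 above the worktop). Knob: round black skirt 62 mm across, 11 mm high, with a raised metal grip bar 54 mm long, 16 mm wide, its top 39 mm above the panel. The point turns with the knob: its x axis runs along the bar towards the pointer end (black line on that half of the bar's top), z up
- third_mark (a point): the third heat mark on the panel, white, 3 x 8 mm, its middle 40 mm from the knob's axis, at panel height, 50 mm above the worktop
- pot: open stainless steel casserole, 189 mm across the rim, 75 mm high, walls 3 mm, floor 5 mm thick, 0.9 kg, loose on the cooking plate. Origin: centre of its underside; z up. Two loop handles stick out 33 mm at its +x and -x sides, 65 mm up
- board: wooden chopping board 300 (its x) x 180 (its y) x 18 mm, fixed on the worktop, with a 20 x 75 mm grip slot near its +x end, which points to the left. Origin: centre of its underside
- potato: brown potato 59 (x) x 86 (y) x 51 (z) mm lying on the board, 0.16 kg. Origin: centre of its underside as it lies at the start; its long axis is y, so grip it across x
- potato_center (a point): middle of the potato, 25 mm above its origin; turns with it
- garlic: whole white garlic bulb 53 x 52 x 52 mm standing on the board, roots down, 0.03 kg. Origin: centre of its underside
- garlic_center (a point): middle of the garlic bulb, 24 mm above its origin; turns with it
- onion: brown onion, 71 mm across, 72 mm high, standing on the worktop behind the board; a bystander. Origin: centre of its underside
- lemon: lemon 78 x 55 x 56 mm on the worktop behind the board; a bystander. Origin: centre of its underside
- mug: white spotted mug, 82 mm across, 91 mm high, with a handle, behind the hotplate; a bystander. Origin: centre of its underside
- wooden_spoon: wooden spoon 338 x 52 x 15 mm lying to the left of the board; a bystander. Origin: centre of its underside
Things that resemble listed ones, but are neither listed nor needed, are in the scene too. What is shaped like the potato but purple is not meant.

How it is judged (in metres and radians):
On the way, in this order (a step that is already met when the one before it is completed fails the run):
1. the potato and the garlic both lie in the pot, before the knob is set (horizontal distance between each of potato_center, garlic_center and pot below 0.08 m and z of potato_center in the frame of pot between 0 and 0.066 m and z of garlic_center in the frame of pot between 0 and 0.066 m), for 0.2 s.
2. then the knob's pointer is on the third heat mark (within 0.14 rad, 8 degrees) (value of joint heat_knob between 2.216 and 2.496 rad), for 0.2 s.
At the end, for the whole second after the job is handed in: Potato and garlic lie at rest inside the pot (their middles within 80 mm of its axis and less than 66 mm above its underside), the pot stands level with its centre within 30 mm of the plate's centre, and the knob is still, within 0.14 rad (8 degrees) of the third heat mark (2.356 rad) (all of step 1 and all of step 2 and horizontal distance between pot and plate_center below 0.03 m and angle between pot's own z axis and vertical below 0.06 rad and distance between pot and plate_center below 0.035 m and velocity of joint heat_knob between -0.05 and 0.05 rad/s and linear speed of each of potato, garlic, pot below 0.03 m/s); the robot touches nothing.
It fails at once if the onion, lemon, mug or wooden spoon is moved by more than 40 mm (distance of any of onion, lemon, mug, wooden_spoon from where it was at the start of the episode above 0.04 m).
It also fails if it takes over 64 s, if anything falls off the work surface, if the arm or the gripper's body presses on something with over 40 N, if the wrist force passes 120 N, or if a joint passes its speed limit or range.

## Working session

There is one attempt and no reset: what is moved stays moved. The work goes in short steps, Python scripts to look and compute and a tool call to move; the robot and the scene stay as the last step left them, time stands still between calls to the robot, and variables do not carry over. Pictures are saved under pics/ and viewed, at most 10 in all, crops included, and the job is handed in when it is done.

Besides the shell and the picture viewer there is one more tool, called after "Emit:" as name(argument=value, ...) on one line, values as JSON. jog_arm: Moves the arm, as the interface text tells. Its arguments: {"type":"object","properties":{"increments":{"type":"array"},"grip":{"type":"number"}},"required":["increments"]}

```bash
mkdir -p pics; python3 - <<'E'
from station import sense, eyes, r
import cv2, numpy as np
s=sense(); print(s['time_s'],s['tcp_pos'],np.round(s['ee_rot'],3).tolist(),s['gripper_width'],r.tcp_to_grasp)
for c in('scene','top'):
    im=eyes.capture(c); cv2.imwrite(f'pics/{c}0.png',im)
    k=eyes.get_calibration(c); print(c,np.round(k['camera_matrix'],1).tolist(),np.round(k['R'],3).tolist(),np.round(k['t'],3).tolist())
    for n in('potato','garlic','pot','heat_knob','hotplate','board','onion','lemon','mug','wooden_spoon'):
        print(n,[(np.round(d['centre'],3).tolist(),round(d['conf'],2)) for d in eyes.spot_in(c,n)])
E
```

```text
0.0 [0.2471916  0.57381652 0.40366849] [[0.918, -0.396, -0.001], [-0.396, -0.918, -0.002], [0.0, 0.002, -1.0]] 0.9995719725437396 0.1635
scene [[442.1, 0.0, 312.2], [0.0, 442.1, 205.3], [0.0, 0.0, 1.0]] [[-0.879, -0.476, -0.021], [-0.311, 0.609, -0.73], [0.36, -0.635, -0.683]] [0.544, 0.114, 1.473]
potato [([0.367, 0.716, 0.044], 0.8)]
garlic [([0.442, 0.376, 0.047], 0.55)]
pot [([0.438, -0.129, 0.094], 0.83), ([0.364, -0.254, 0.05], 0.61), ([0.694, 0.044, 0.058], 0.17)]
heat_knob [([0.441, -0.309, 0.062], 0.5)]
hotplate [([0.365, -0.259, 0.053], 0.67)]
board [([0.49, 0.36, 0.019], 0.94)]
onion []
lemon [([0.624, 0.389, 0.043], 0.87)]
mug [([0.695, 0.045, 0.057], 0.7)]
wooden_spoon [([0.557, 0.562, 0.008], 0.69)]
top [[381.4, 0.0, 318.0], [0.0, 381.4, 200.2], [0.0, 0.0, 1.0]] [[-0.015, -1.0, -0.004], [-0.995, 0.015, -0.096], [0.096, 0.003, -0.995]] [0.171, 0.561, 1.344]
potato [([0.427, 0.218, 0.058], 0.86), ([0.379, 0.702, 0.044], 0.83), ([0.442, 0.355, 0.05], 0.54)]
garlic [([0.44, 0.356, 0.052], 0.63)]
pot [([0.437, -0.109, 0.059], 0.61)]
heat_knob [([0.447, -0.32, 0.061], 0.58)]
hotplate [([0.436, -0.262, 0.048], 0.56)]
board [([0.439, 0.298, 0.019], 0.89)]
onion [([0.621, 0.246, 0.045], 0.67), ([0.438, -0.259, 0.05], 0.58)]
lemon [([0.632, 0.372, 0.047], 0.55), ([0.433, -0.258, 0.048], 0.48), ([0.436, -0.109, 0.062], 0.27)]
mug [([0.672, 0.028, 0.052], 0.72), ([0.426, 0.217, 0.06], 0.51), ([0.63, 0.377, 0.046], 0.26)]
wooden_spoon [([0.578, 0.562, 0.012], 0.82)]
```

View pics/top0.png

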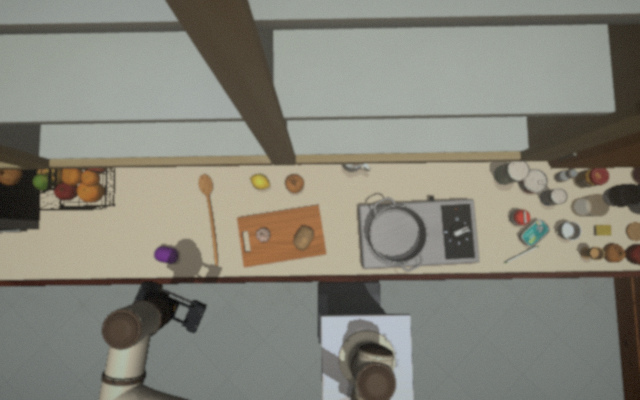

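View pics/scene0.png

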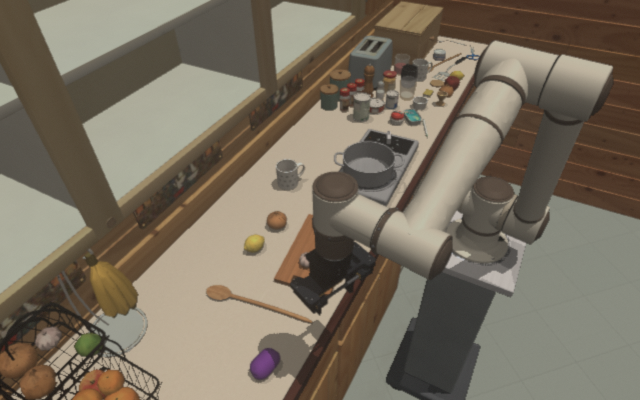

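Top picture: the brown potato on the board is at (303,237), with the purple look-alike at (166,254). The garlic on the board is at (263,234), with another bulb in the basket at scene (47,338). The knob is at (460,232). I choose the brown potato and the garlic on the board, and check them in a crop.

```bash
cat > h.py <<'E'
from station import sense, eyes, r
import cv2, numpy as np
def ray(c,uv,z):
    k=eyes.get_calibration(c);K=np.array(k['camera_matrix']);R=np.array(k['R']);t=np.array(k['t'])
    d=R.T@np.linalg.solve(K,[uv[0],uv[1],1]);o=-R.T@t
    return o+d*(z-o[2])/d[2]
def proj(c,X):
    k=eyes.get_calibration(c);p=np.array(k['camera_matrix'])@(np.array(k['R'])@X+np.array(k['t']));return p[:2]/p[2]
E
python3 - <<'E'
from h import *
im=cv2.imread('pics/top0.png')
a=cv2.resize(im[195:275,225:345],None,fx=6.6,fy=6.6,interpolation=cv2.INTER_CUBIC)[:290*2//1]
cv2.imwrite('pics/board.png',a)
b=cv2.resize(im[190:275,350:485],None,fx=5.9,fy=5.9,interpolation=cv2.INTER_CUBIC);cv2.imwrite('pics/hp.png',b)
for n in('potato','garlic','pot','heat_knob','board'):
    eyes.capture('top')
    for d in eyes.outline_of('top',n):
        m=d['mask'].astype(np.uint8); c=max(cv2.findContours(m,0,2)[0],key=cv2.contourArea)
        z={'potato':.043,'garlic':.042,'pot':.13,'heat_knob':.07,'board':.018}[n]
        P=np.array([ray('top',p[0],z)[:2] for p in c],np.float32)
        (cx,cy),sz,an=cv2.minAreaRect(P)
        print(n,round(d['conf'],2),m.sum(),np.round((cx,cy,*sz,an),3),np.round(P.mean(0),3), np.round(cv2.boxPoints(((cx,cy),sz,an)),3).tolist() if n=='board' else '')
E
```

```text
potato 0.66 321 [4.3000e-01 2.1800e-01 5.6000e-02 8.1000e-02 5.8112e+01] [0.433 0.217] 
potato 0.32 3509 [0.438 0.297 0.177 0.294 8.31 ] [0.437 0.298] 
pot 0.77 2737 [ 0.438 -0.096  0.193  0.19  61.103] [ 0.443 -0.097] 
heat_knob 0.8 286 [ 4.4300e-01 -3.2000e-01  6.6000e-02  5.8000e-02  8.9127e+01] [ 0.439 -0.321] 
board 0.6 3765 [0.437 0.298 0.185 0.304 8.187] [0.437 0.29 ] [[0.3240000009536743, 0.4359999895095825], [0.36800000071525574, 0.13500000536441803], [0.550000011920929, 0.16099999845027924], [0.5070000290870667, 0.4620000123977661]]
```

View pics/board.png

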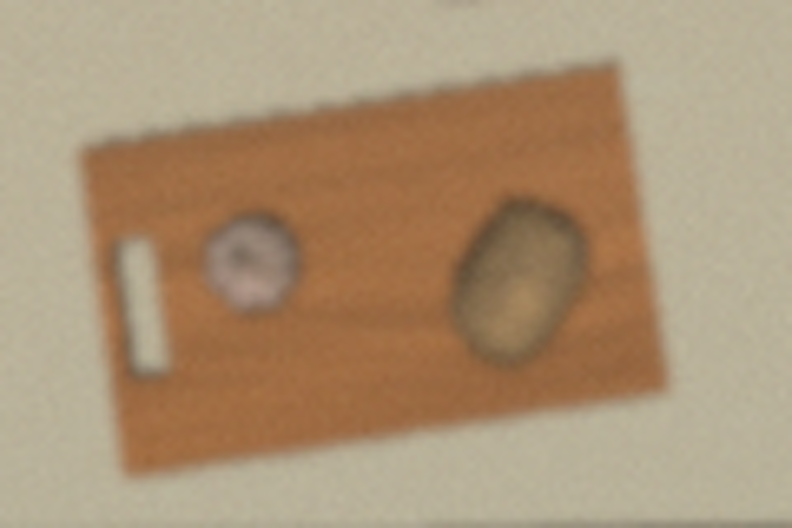

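View pics/hp.png

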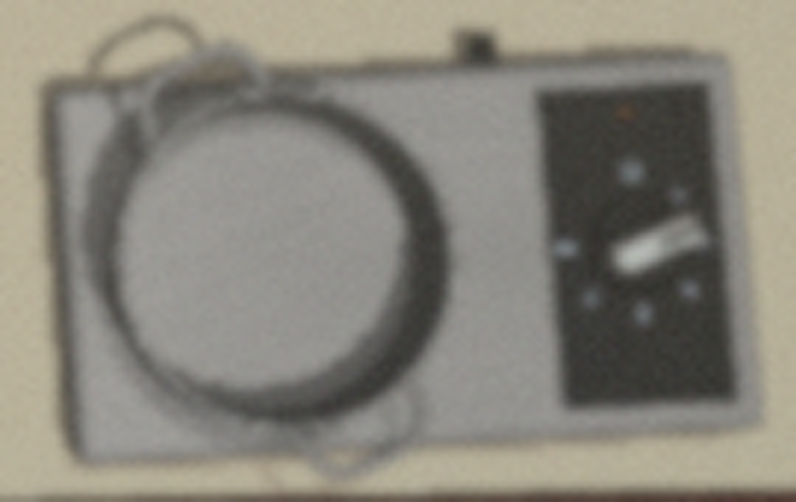

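The crops confirm the choice. The brown potato is at px (303.6,237.7) with its long axis up-right, and the garlic is at (263.2,234.7). The knob pointer lies right and slightly up, between marks 1 and 2, with the off ring at px (456.8,219.2).

```bash
python3 - <<'E'
from h import *
print('garlic',ray('top',(263.2,234.7),.045),'potato',ray('top',(303.6,237.7),.045))
f=lambda u,v,z:ray('top',(350+u/5.9-.4,190+v/5.9-.4),z)[:2]
marks={0:(630,172),1:(680,195),3:(690,290),4:(643,315),5:(590,298),6:(565,247)}
P={k:f(*v,.05) for k,v in marks.items()}
c=((P[0]+P[4])/2+(P[1]+P[5])/2)/2
print('knob c',c)
yaw=[]
for k,p in P.items():
    a=np.degrees(np.arctan2(p[1]-c[1],p[0]-c[0]))+45*k; yaw.append((a+180)%360-180)
print('yaw',np.round(yaw,1))
# bar pixels
im=eyes.capture('top').astype(float).mean(2)
cy,cx=np.mgrid[0:400,0:640]
w=np.clip(im-110,0,None)*((abs(cx-461)<13)&(abs(cy-231)<8))
print(np.round(im[224:240,448:476]).astype(int))
for (u0,v0),(u1,v1) in [((615,262),(702,232))]:
    a,b=f(u0,v0,.089),f(u1,v1,.089);print('bar',a,b,(a+b)/2,np.degrees(np.arctan2(*(b-a)[::-1])))
for c_ in('top','scene'):
  for n in('potato','garlic'):
    eyes.capture(c_)
    for d in eyes.outline_of(c_,n):
        m=d['mask']
        if m.sum()>900: continue
        v,u=np.nonzero(m);P=np.array([ray(c_,p,.043)[:2] for p in zip(u,v)]);ev,E=np.linalg.eigh(np.cov(P.T))
        print(c_,n,round(d['conf'],2),m.sum(),P.mean(0),np.sqrt(ev)*4,np.degrees(np.arctan2(E[1,1],E[0,1])))
E
```

```text
garlic [0.44246935 0.35733115 0.045     ] potato [0.42982284 0.21529485 0.045     ]
knob c [ 0.44471931 -0.3235151 ]
yaw [1.7 1.4 3.5 3.  2.2 0.9]
[[ 58  55  60  57  49  51  50  55  59  55  55  59  50  53  54  63  70  77
   65  59  53  62  65  82 112 133 136 142]
 [ 55  54  57  54  54  51  55  54  58  56  57  55  59  54  50  55  62  71
   68  69  63  63  61  81 114 132 139 140]
 [ 54  55  53  52  56  56  59  55  58  56  55  53  55  56  60  67  77  92
   94  91  75  66  63  77 108 132 138 140]
 [ 58  53  50  50  54  57  57  58  54  58  52  54  59  68  83  94 108 118
  116 109  86  71  60  77 107 131 137 141]
 [ 59  53  51  48  53  56  56  48  54  59  66  69  86  99 115 122 128 126
  126 114  99  79  70  77 106 128 134 141]
 [ 56  52  49  51  52  55  56  58  65  74  88 107 123 134 133 130 126 124
  129 127 120  96  79  74 100 122 134 137]
 [ 60  54  48  51  53  59  69  79  96 110 130 145 159 153 138 129 128 133
  136 140 128 108  88  79  97 122 132 137]
 [ 69  54  53  51  55  69  91 114 137 149 164 171 172 162 142 134 130 131
  127 122 111  96  83  77  93 119 134 137]
 [ 70  53  52  52
[... 755 characters left out ...]
 77
   94  95  75  59  55  59  83 109 130 139]
 [ 66  75  86  74  64  53  50  54  55  53  54  50  56  52  54  55  61  79
   97 101  80  65  61  61  79 104 129 138]]
bar [ 0.43468475 -0.2970536 ] [ 0.45114137 -0.34796186] [ 0.44291306 -0.32250773] -72.08604032749865
top potato 0.91 364 [0.37841055 0.70211306] [0.06266405 0.09114928] 78.17539032257152
top potato 0.57 299 [0.43055282 0.21933587] [0.05652343 0.08369534] 145.41285739907005
top garlic 0.53 272 [ 0.44437857 -0.3274062 ] [0.06277431 0.06844527] 116.9214810344603
top garlic 0.52 142 [0.44205211 0.36364473] [0.0469021  0.04852178] 136.35363073872406
scene potato 0.96 670 [0.36949522 0.71416625] [0.06425261 0.09168607] 88.4350577102588
```

Emit:
jog_arm(grip=87, increments=[[0, 0, 0, 0.73], [0, 0, 0, 0.73], [0, 0, 0, 0.73], [1, 0.57, 0, 0], [1, 0.57, 0, 0], [1, 0.57, 0, 0], [1, 0.57, 0, 0], [1, 0.57, 0, 0], [1, 0.57, 0, 0], [1, 0.57, 0, 0]])

```text
time_s: 3.05
tcp_pos: [0.3208, 0.4291, 0.4048]
ee_rot: [[0.835, -0.55, 0.0], [-0.55, -0.835, 0.0], [-0.0, -0.0, -1.0]]
wrist_force: [-0.3, 0.0, -0.1]
gripper_width: 1.002
gripper_force: 0.0
```

Emit:
jog_arm(increments=[[1, 0.57, 0.4, 0], [1, 0.57, 0.4, 0], [1, 0.57, 0.4, 0], [1, 0.57, 0.4, 0], [1, 0.57, 0.4, 0], [1, 0.57, 0.4, 0], [1, 0.57, 0.4, 0], [1, 0.57, 0.4, 0], [1, 0.57, 0.4, 0], [1, 0.57, 0.4, 0]])

```text
time_s: 4.05
tcp_pos: [0.4251, 0.224, 0.3247]
ee_rot: [[0.835, -0.55, 0.0], [-0.55, -0.835, 0.0], [0.0, -0.001, -1.0]]
wrist_force: [0.2, -0.5, -0.7]
gripper_width: 1.002
gripper_force: 0.0
```

```bash
cat >> h.py <<'E'
def go(x,y,z,ang=None):
    "units for grasp point target; ang = closing-axis heading deg"
    s=sense();R=np.array(s['ee_rot']);p=np.array(s['tcp_pos']);g=p+R[:,2]*r.tcp_to_grasp
    print('t',round(s['time_s'],2),'grasp',np.round(g,4),'yhead',round(np.degrees(np.arctan2(R[1,1],R[0,1])),2),'j',np.round(s['joints'],1),'w',round(s['gripper_width'],3),'F',np.round(s['wrist_force'],1),'gf',s['gripper_force'])
    print('units',np.round(R.T@(np.array([x,y,z])-g)/.02,2))
E
python3 - <<'E'
from h import *
go(.430,.218,.043)
E
```

```text
t 4.05 grasp [0.4252 0.224  0.1612] yhead -123.34 j [ 47.2  12.6 -26.    0.  -51.4   9.4] w 1.002 F [ 0.2 -0.5 -0.7] gf 0.0
units [0.37 0.12 5.91]
```

Emit:
jog_arm(increments=[[0.37, 0.12, 0.8, 0], [0, 0, 0.9, 0], [0, 0, 0.9, 0], [0, 0, 0.9, 0], [0, 0, 0.9, 0], [0, 0, 0.9, 0], [0, 0, 0.6, 0], [0, 0, 0, 0]])

```text
time_s: 4.85
tcp_pos: [0.4293, 0.2185, 0.2054]
ee_rot: [[0.835, -0.55, -0.003], [-0.55, -0.835, -0.003], [-0.001, 0.004, -1.0]]
wrist_force: [0.0, -0.3, 0.2]
gripper_width: 1.001
gripper_force: 0.0
```

Emit:
jog_arm(grip=40, increments=[[0, 0, 0, 0], [0, 0, 0, 0], [0, 0, 0, 0], [0, 0, 0, 0], [0, 0, 0, 0], [0, 0, 0, 0], [0, 0, 0, 0]])

```text
time_s: 5.55
tcp_pos: [0.4294, 0.2189, 0.2071]
ee_rot: [[0.835, -0.55, -0.001], [-0.55, -0.835, -0.001], [-0.0, 0.001, -1.0]]
wrist_force: [-1.8, -0.9, 5.7]
gripper_width: 0.649
gripper_force: 29.9
```

Emit:
jog_arm(increments=[[0, 0, -0.7, 0], [0, 0, -1, 0], [0, 0, -1, 0], [0, 0, -1, 0], [0, 0, -1, 0], [0, 0, -1, 0], [0, 0, -1, 0], [0.3, 0.4, -0.8, 0], [0.7, 0.9, 0, 0], [0.8, 1, 0, 0]])

```text
time_s: 6.55
tcp_pos: [0.4343, 0.1607, 0.3568]
ee_rot: [[0.836, -0.549, 0.001], [-0.549, -0.836, 0.001], [-0.0, -0.002, -1.0]]
wrist_force: [0.2, -0.3, -1.6]
gripper_width: 0.65
gripper_force: 29.9
```

Emit:
jog_arm(increments=[[0.8, 1, 0, 0], [0.8, 1, 0, 0], [0.8, 1, 0, 0], [0.8, 1, 0, 0], [0.8, 1, 0, 0], [0.8, 1, 0, 0], [0.8, 1, 0, 0], [0.8, 1, 0, 0], [0.8, 1, 0, 0], [0.8, 0.8, 0, 0]])

```text
time_s: 7.55
tcp_pos: [0.46, -0.0919, 0.3562]
ee_rot: [[0.835, -0.55, -0.0], [-0.55, -0.835, 0.001], [-0.001, -0.0, -1.0]]
wrist_force: [0.3, 0.1, -1.6]
gripper_width: 0.65
gripper_force: 29.9
```

```bash
python3 - <<'E'
from h import *
go(.462,-.1155,.092)
cv2.imwrite('pics/s1.png',eyes.capture('scene'))
for c in('scene','top'):
    im=eyes.capture(c)
    for d in eyes.outline_of(c,'pot'):
        m=d['mask'].astype(np.uint8);ct=max(cv2.findContours(m,0,2)[0],key=cv2.contourArea)
        P=np.array([ray(c,p[0],.131)[:2] for p in ct],np.float32);print(c,round(d['conf'],2),m.sum(),np.round(P.min(0),3),np.round(P.max(0),3))
    print(c,[(np.round(d['centre'],3).tolist(),round(d['conf'],2)) for d in eyes.spot_in(c,'pot')])
E
```

```text
t 7.55 grasp [ 0.4599 -0.0918  0.1927] yhead -123.38 j [  8.6   9.4 -24.8  -0.  -55.8  48. ] w 0.65 F [ 0.3  0.1 -1.6] gf 29.929955825828074
units [0.74 0.93 5.03]
scene 0.66 1857 [ 0.324 -0.193] [0.535 0.066]
scene [([0.433, -0.113, 0.084], 0.96)]
top 0.84 565 [ 0.34  -0.169] [ 0.401 -0.041]
top [([0.368, -0.111, 0.059], 0.93)]
```

View pics/s1.png

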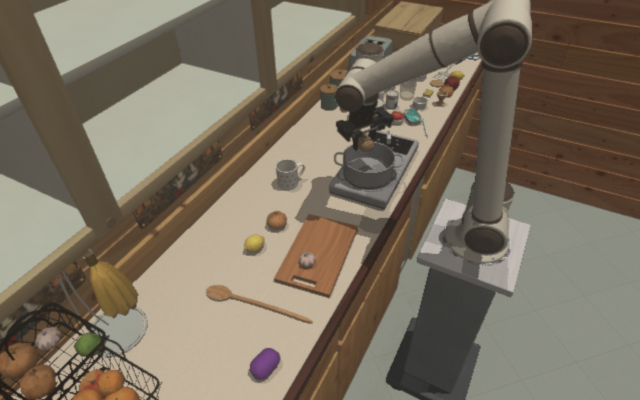

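The potato is held over the pot at (367,143), and the garlic stands alone on the board at (307,260). Next I lower the potato.

Emit:
jog_arm(increments=[[0.7, 0.9, 0, 0], [0, 0, 0.9, 0], [0, 0, 0.9, 0], [0, 0, 0.9, 0], [0, 0, 0.8, 0], [0, 0, 0.7, 0], [0, 0, 0.5, 0], [0, 0, 0.3, 0], [0, 0, 0, 0]])

```text
time_s: 8.8
tcp_pos: [0.4621, -0.1132, 0.2562]
ee_rot: [[0.836, -0.549, -0.001], [-0.549, -0.836, -0.0], [-0.001, 0.001, -1.0]]
wrist_force: [-0.7, 0.1, -2.8]
gripper_width: 0.647
gripper_force: 29.9
```

Emit:
jog_arm(grip=74, increments=[[0, 0, 0, 0], [0, 0, 0, 0], [0, 0, 0, 0], [0, 0, 0, 0], [0, 0, -0.5, 0], [0, 0, -1, 0], [0, 0, -1, 0], [0, 0, -1, 0], [0, 0, -1, 0], [0, 0, -1, 0]])

```text
time_s: 9.8
tcp_pos: [0.4619, -0.1136, 0.3686]
ee_rot: [[0.835, -0.55, 0.001], [-0.55, -0.835, -0.0], [0.001, -0.001, -1.0]]
wrist_force: [0.2, -0.5, 0.2]
gripper_width: 0.846
gripper_force: 0.0
```

```bash
python3 - <<'E'
from h import *
print('garlic scene ray',ray('scene',(307,260),.043))
go(.4425,.359,.15)
eyes.capture('scene');print([(np.round(d['centre'],3).tolist(),round(d['conf'],2)) for d in eyes.spot_in('scene','potato')+eyes.spot_in('scene','garlic')])
for d in eyes.outline_of('scene','garlic'):
    v,u=np.nonzero(d['mask']);print(d['conf'],len(u),u.mean(),v.mean(),ray('scene',(u.mean(),v.mean()),.043))
E
```

```text
garlic scene ray [0.43798615 0.36640083 0.043     ]
t 9.8 grasp [ 0.4621 -0.1136  0.2051] yhead -123.34 j [  5.8   9.3 -23.    0.  -57.6  50.8] w 0.846 F [ 0.2 -0.5  0.2] gf 0.0
units [-13.81 -19.2    2.75]
[([0.367, 0.72, 0.046], 0.92), ([0.455, -0.091, 0.1], 0.77), ([0.432, 0.37, 0.051], 0.5)]
0.47 172 307.3953488372093 259.3081395348837 [0.43823728 0.36340942 0.043     ]
```

Emit:
jog_arm(grip=87, increments=[[-0.7, -0.96, 0, 0], [-0.7, -0.96, 0, 0], [-0.7, -0.96, 0, 0], [-0.7, -0.96, 0, 0], [-0.7, -0.96, 0, 0], [-0.7, -0.96, 0, 0], [-0.7, -0.96, 0, 0], [-0.7, -0.96, 0, 0], [-0.7, -0.96, 0, 0], [-0.7, -0.96, 0, 0]])

```text
time_s: 11.0
tcp_pos: [0.4502, 0.1246, 0.3657]
ee_rot: [[0.835, -0.55, -0.002], [-0.55, -0.835, -0.001], [-0.001, 0.002, -1.0]]
wrist_force: [1.5, -0.2, 0.1]
gripper_width: 0.997
gripper_force: 0.0
```

Emit:
jog_arm(increments=[[-0.7, -0.96, 0, 0], [-0.7, -0.96, 0, 0], [-0.7, -0.96, 0, 0], [-0.7, -0.96, 0.4, 0], [-0.7, -0.96, 0.4, 0], [-0.7, -0.96, 0.4, 0], [-0.7, -0.96, 0.4, 0], [-0.7, -0.96, 0.4, 0], [-0.7, -0.96, 0.4, 0], [-0.7, -0.96, 0.4, 0]])

```text
time_s: 12.0
tcp_pos: [0.4391, 0.3622, 0.3094]
ee_rot: [[0.835, -0.55, -0.001], [-0.55, -0.835, -0.001], [-0.0, 0.002, -1.0]]
wrist_force: [0.7, -0.4, 0.4]
gripper_width: 0.999
gripper_force: 0.0
```

```bash
python3 - <<'E'
from h import *
go(.440,.361,.042)
im=eyes.capture('top'); cv2.imwrite('pics/t2.png',cv2.resize(im[190:280,220:480],None,fx=3,fy=3,interpolation=cv2.INTER_CUBIC))
E
```

```text
t 12.0 grasp [0.4389 0.362  0.1459] yhead -123.35 j [ 55.8  21.6 -15.   -0.  -53.4   0.8] w 0.999 F [ 0.7 -0.4  0.4] gf 0.0
units [0.07 0.   5.2 ]
```

View pics/t2.png

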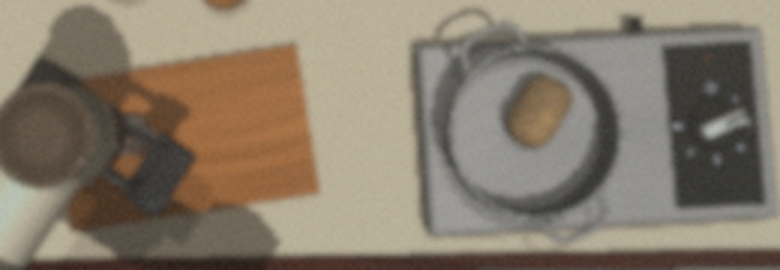

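The potato lies in the pot at crop (538,108), i.e. px (399,226). The gripper is over the garlic. Next I grasp the garlic.

Emit:
jog_arm(increments=[[0, 0, 0.9, 0], [0, 0, 0.9, 0], [0, 0, 0.9, 0], [0, 0, 0.9, 0], [0, 0, 0.9, 0], [0, 0, 0.7, 0], [0, 0, 0, 0]])

```text
time_s: 12.75
tcp_pos: [0.4387, 0.3605, 0.204]
ee_rot: [[0.835, -0.55, -0.004], [-0.55, -0.835, -0.005], [-0.001, 0.006, -1.0]]
wrist_force: [1.0, -0.0, 0.5]
gripper_width: 1.001
gripper_force: 0.0
```

Emit:
jog_arm(grip=35, increments=[[0, 0, 0, 0], [0, 0, 0, 0], [0, 0, 0, 0], [0, 0, 0, 0], [0, 0, 0, 0], [0, 0, 0, 0], [0, 0, 0, 0]])

```text
time_s: 13.45
tcp_pos: [0.4394, 0.3613, 0.2071]
ee_rot: [[0.835, -0.55, 0.0], [-0.55, -0.835, 0.0], [0.0, -0.0, -1.0]]
wrist_force: [-1.6, 0.8, 1.5]
gripper_width: 0.565
gripper_force: 30.0
```

Emit:
jog_arm(increments=[[0, 0, -0.7, 0], [0, 0, -1, 0], [0, 0, -1, 0], [0, 0, -1, 0], [0, 0, -1, 0], [0, 0, -1, 0], [0, 0, -1, 0], [0, 0, -0.8, 0]])

```text
time_s: 14.25
tcp_pos: [0.4393, 0.3611, 0.3579]
ee_rot: [[0.835, -0.55, 0.001], [-0.55, -0.835, 0.001], [0.0, -0.001, -1.0]]
wrist_force: [-0.6, 1.1, -0.5]
gripper_width: 0.565
gripper_force: 30.0
```

```bash
python3 - <<'E'
from h import *
p=ray('top',(399,225.8),.09);print('pot rim c',ray('top',(395.3,232.5),.131),'potato',p)
go(.402,-.07,.19)
E
```

```text
pot rim c [ 0.44243799 -0.09028229  0.131     ] potato [ 0.46530243 -0.11174764  0.09      ]
t 14.25 grasp [0.4393 0.3612 0.1944] yhead -123.34 j [ 55.7  18.8 -11.6  -0.  -59.6   0.9] w 0.565 F [-0.6  1.1 -0.5] gf 29.999869112107262
units [10.29 19.04  0.2 ]
```

Emit:
jog_arm(increments=[[0.51, 0.95, 0, 0], [0.51, 0.95, 0, 0], [0.51, 0.95, 0, 0], [0.51, 0.95, 0, 0], [0.51, 0.95, 0, 0], [0.51, 0.95, 0, 0], [0.51, 0.95, 0, 0], [0.51, 0.95, 0, 0], [0.51, 0.95, 0, 0], [0.51, 0.95, 0, 0]])

```text
time_s: 15.25
tcp_pos: [0.4197, 0.1448, 0.3568]
ee_rot: [[0.835, -0.55, 0.0], [-0.55, -0.835, 0.0], [0.0, -0.0, -1.0]]
wrist_force: [-0.4, -0.1, -1.1]
gripper_width: 0.563
gripper_force: 30.0
```

Emit:
jog_arm(increments=[[0.51, 0.95, 0, 0], [0.51, 0.95, 0, 0], [0.51, 0.95, 0, 0], [0.51, 0.95, 0, 0], [0.51, 0.95, 0, 0], [0.51, 0.95, 0, 0], [0.51, 0.95, 0, 0], [0.51, 0.95, 0, 0], [0.51, 0.95, 0, 0], [0.51, 0.95, 0, 0]])

```text
time_s: 16.25
tcp_pos: [0.4001, -0.0698, 0.3568]
ee_rot: [[0.835, -0.55, 0.0], [-0.55, -0.835, 0.0], [0.0, -0.0, -1.0]]
wrist_force: [-0.4, -0.2, -0.5]
gripper_width: 0.565
gripper_force: 30.0
```

Emit:
jog_arm(increments=[[0, 0, 0.9, 0], [0, 0, 0.9, 0], [0, 0, 0.9, 0], [0, 0, 0.8, 0], [0, 0, 0.7, 0], [0, 0, 0.6, 0], [0, 0, 0.3, 0], [0, 0, 0, 0]])

```text
time_s: 17.05
tcp_pos: [0.4004, -0.0688, 0.2543]
ee_rot: [[0.835, -0.55, -0.002], [-0.55, -0.835, -0.0], [-0.001, 0.001, -1.0]]
wrist_force: [0.4, 0.4, 0.1]
gripper_width: 0.564
gripper_force: 30.0
```

Emit:
jog_arm(grip=64, increments=[[0, 0, 0, 0], [0, 0, 0, 0], [0, 0, 0, 0], [0, 0, 0, 0], [0, 0, -0.5, 0], [0, 0, -1, 0], [0, 0, -1, 0], [0, 0, -1, 0], [0, 0, -1, 0], [0, 0, -1, 0]])

```text
time_s: 18.05
tcp_pos: [0.4006, -0.0684, 0.3658]
ee_rot: [[0.835, -0.55, 0.0], [-0.55, -0.835, 0.0], [0.0, -0.0, -1.0]]
wrist_force: [0.6, -1.3, -0.7]
gripper_width: 0.73
gripper_force: 0.0
```

```bash
python3 - <<'E'
from h import *
go(.444,-.323,.2)
E
```

```text
t 18.05 grasp [ 0.4007 -0.0684  0.2023] yhead -123.34 j [ 13.5   2.4 -31.5  -0.  -56.1  43.2] w 0.73 F [ 0.6 -1.3 -0.7] gf 0.0
units [8.81 9.45 0.11]
```

Emit:
jog_arm(grip=50, increments=[[0, 0, 0, 0.85], [0, 0, 0, 0.85], [0, 0, 0, 0.85], [0, 0, 0, 0.85], [0, 0, 0, 0.85], [0, 0, 0, 0.85], [0, 0, 0, 0.85], [0, 0, 0, 0.85], [0, 0, 0, 0.85], [0, 0, 0, 0.79]])

```text
time_s: 19.05
tcp_pos: [0.4007, -0.0684, 0.3649]
ee_rot: [[0.306, -0.952, 0.0], [-0.952, -0.306, 0.0], [-0.0, -0.0, -1.0]]
wrist_force: [0.1, 1.2, 0.8]
gripper_width: 0.573
gripper_force: 0.0
```

```bash
python3 - <<'E'
from h import *
go(.444,-.323,.2)
im=eyes.capture('scene'); cv2.imwrite('pics/s3.png',cv2.resize(im[110:210,310:440],None,fx=6,fy=6,interpolation=cv2.INTER_CUBIC))
for n in('heat_knob','potato','garlic'): print(n,[(np.round(d['centre'],3).tolist(),round(d['conf'],2)) for d in eyes.spot_in('scene',n)])
E
```

```text
t 19.05 grasp [ 0.4007 -0.0684  0.2014] yhead -162.18 j [ 13.5   2.4 -31.6  -0.  -56.    4.4] w 0.573 F [0.1 1.2 0.8] gf 0.0
units [12.78  1.84  0.07]
heat_knob [([0.427, -0.306, 0.06], 0.6)]
potato [([0.367, 0.715, 0.044], 0.65), ([0.455, -0.095, 0.103], 0.63)]
garlic []
```

View pics/s3.png

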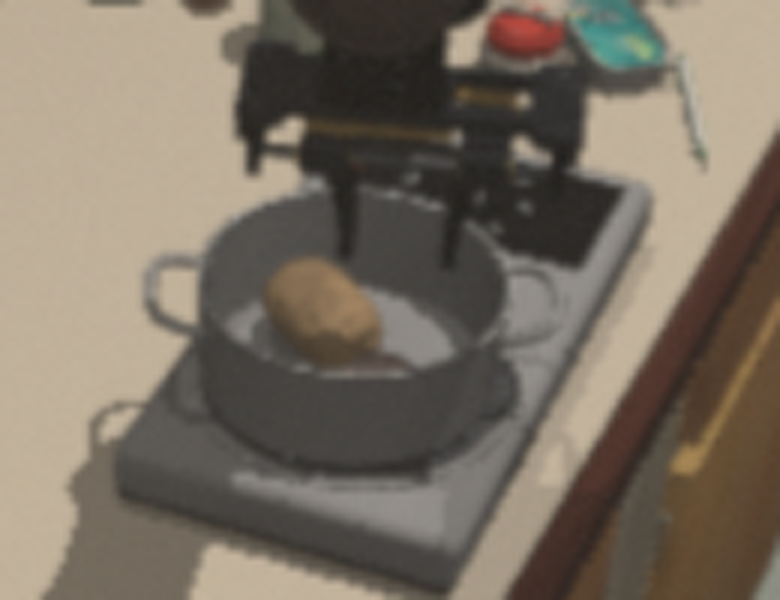

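The scene crop shows the potato in the pot at (325,310), with the top of the garlic just showing behind the near wall at (385,362). I move to the knob.

Emit:
jog_arm(increments=[[0.98, 0.14, 0, 0], [0.98, 0.14, 0, 0], [0.98, 0.14, 0, 0], [0.98, 0.14, 0, 0], [0.98, 0.14, 0, 0], [0.98, 0.14, 0, 0], [0.98, 0.14, 0, 0]])

```text
time_s: 19.95
tcp_pos: [0.4246, -0.2058, 0.3648]
ee_rot: [[0.31, -0.951, 0.0], [-0.951, -0.31, -0.0], [0.0, -0.0, -1.0]]
wrist_force: [0.6, 1.1, 0.1]
gripper_width: 0.573
gripper_force: 0.0
```

Emit:
jog_arm(increments=[[0.98, 0.14, 0, 0], [0.98, 0.14, 0, 0], [0.98, 0.14, 0, 0], [0.98, 0.14, 0, 0], [0.98, 0.14, 0, 0], [0.98, 0.14, 0, 0], [0, 0, 0.8, 0], [0, 0, 0.9, 0], [0, 0, 0.3, 0], [0, 0, 0, 0]])

```text
time_s: 20.95
tcp_pos: [0.4447, -0.3219, 0.3239]
ee_rot: [[0.309, -0.951, -0.002], [-0.951, -0.309, 0.001], [-0.001, 0.002, -1.0]]
wrist_force: [0.4, -0.2, -0.3]
gripper_width: 0.575
gripper_force: 0.0
```

```bash
python3 - <<'E'
from h import *
go(.444,-.323,.079)
a=eyes.capture('scene')[120:165,360:425]; b=eyes.capture('top')[190:275,350:485]
a=cv2.resize(a,(650,450),interpolation=cv2.INTER_CUBIC);b=cv2.resize(b,None,fx=4,fy=4,interpolation=cv2.INTER_CUBIC)
cv2.imwrite('pics/s4.png',a); cv2.imwrite('pics/t4.png',b)
print(proj('scene',np.array([.444,-.323,.089])),proj('scene',np.array([.444,-.323,.05])))
for c in ('scene','top'): print([(np.round(d['centre'],3).tolist(),round(d['conf'],2)) for d in eyes.spot_in(c,'garlic')])
E
```

```text
t 20.95 grasp [ 0.4443 -0.3218  0.1604] yhead -162.0 j [-19.   18.9 -16.9   0.  -54.3  37. ] w 0.575 F [ 0.4 -0.2 -0.3] gf 0.0
units [0.06 0.02 4.07]
[388.21866287 134.24287216] [387.30064037 142.26857908]
[]
[([0.404, -0.066, 0.097], 0.66)]
```

View pics/t4.png

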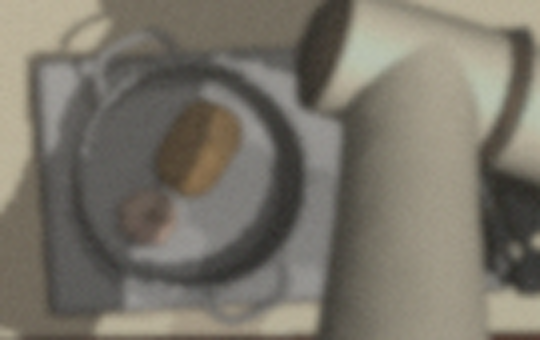

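Both items lie in the pot: potato at crop (198,148), garlic at (150,215). Next I grip the knob bar.

Emit:
jog_arm(increments=[[0, 0, 0.7, 0], [0, 0, 0.7, 0], [0, 0, 0.7, 0], [0, 0, 0.6, 0], [0, 0, 0.5, 0], [0, 0, 0.3, 0], [0, 0, 0.2, 0], [0, 0, 0, 0], [0, 0, 0, 0]])

```text
time_s: 22.05
tcp_pos: [0.4451, -0.3221, 0.2511]
ee_rot: [[0.309, -0.951, 0.001], [-0.951, -0.309, -0.0], [0.001, -0.001, -1.0]]
wrist_force: [-0.4, -0.1, 0.7]
gripper_width: 0.575
gripper_force: 0.0
```

Emit:
jog_arm(grip=8, increments=[[0, 0, 0, 0], [0, 0, 0, 0], [0, 0, 0, 0], [0, 0, 0, 0], [0, 0, 0, 0], [0, 0, 0, 0], [0, 0, 0, 0]])

```text
time_s: 22.75
tcp_pos: [0.4436, -0.3221, 0.2507]
ee_rot: [[0.308, -0.951, -0.004], [-0.951, -0.308, 0.001], [-0.002, 0.004, -1.0]]
wrist_force: [-5.1, -0.8, 4.1]
gripper_width: 0.182
gripper_force: 29.9
```

```bash
python3 - <<'E'
from h import *
go(.444,-.323,.085); print(sense()['moment'])
E
```

```text
t 22.75 grasp [ 0.443  -0.322   0.0872] yhead -162.04 j [-19.   24.  -21.6   0.1 -44.6  37. ] w 0.182 F [-5.1 -0.8  4.1] gf 29.912212193012238
units [ 0.06 -0.03  0.11]
[-0.35370999  1.55629215  0.04981368]
```

Emit:
jog_arm(increments=[[0, 0.07, 0, 0.4], [0, 0, 0, 0.7], [0, 0, 0, 0.7], [0, 0, 0, 0.7], [0, 0, 0, 0.7], [0, 0, 0, 0.7], [0, 0, 0, 0.7], [0, 0, 0, 0.7], [0, 0, 0, 0.7], [0, 0, 0, 0.7]])

```text
time_s: 23.75
tcp_pos: [0.4438, -0.3221, 0.2508]
ee_rot: [[-0.223, -0.975, 0.001], [-0.975, 0.223, 0.0], [-0.001, -0.001, -1.0]]
wrist_force: [0.4, 1.6, 0.4]
gripper_width: 0.181
gripper_force: 29.9
```

Emit:
jog_arm(increments=[[0, 0, 0, 0.7], [0, 0, 0, 0.7], [0, 0, 0, 0.7], [0, 0, 0, 0.7], [0, 0, 0, 0.7], [0, 0, 0, 0.7], [0, 0, 0, 0.7], [0, 0, 0, 0.7], [0, 0, 0, 0.7], [0, 0, 0, 0.3]])

```text
time_s: 24.75
tcp_pos: [0.4444, -0.3224, 0.2508]
ee_rot: [[-0.683, -0.731, 0.003], [-0.731, 0.683, -0.001], [-0.002, -0.003, -1.0]]
wrist_force: [2.7, -0.6, -1.5]
gripper_width: 0.183
gripper_force: 29.9
```

Emit:
jog_arm(grip=40, increments=[[0, 0, 0, 0], [0, 0, 0, 0], [0, 0, 0, 0], [0, 0, 0, 0], [0, 0, 0, 0], [0, 0, -0.4, 0], [0, 0, -0.8, 0], [0, 0, -1, 0], [0, 0, -1, 0], [0, 0, -1, 0]])

```text
time_s: 25.75
tcp_pos: [0.4434, -0.3224, 0.3362]
ee_rot: [[-0.682, -0.732, 0.001], [-0.732, 0.682, -0.0], [-0.0, -0.001, -1.0]]
wrist_force: [0.2, 0.3, 0.4]
gripper_width: 0.458
gripper_force: 0.0
```

```bash
python3 - <<'E'
from h import *
go(.444,-.08,.2)
E
```

```text
t 25.75 grasp [ 0.4435 -0.3225  0.1727] yhead 137.01 j [-19.1  18.1 -16.1   0.  -55.8 -23.9] w 0.458 F [0.2 0.3 0.4] gf 0.0
units [-8.89  8.25 -1.37]
```

Emit:
jog_arm(increments=[[0, 0, -1, 0], [0, 0, -1, 0], [-0.9, 0.9, -0.5, 0], [-0.9, 0.9, -0.5, 0], [-0.9, 0.9, 0, 0], [-0.9, 0.9, 0, 0], [-0.9, 0.9, 0, 0], [-0.9, 0.9, 0, 0], [-0.9, 0.9, 0, 0], [-0.9, 0.9, 0, 0]])

```text
time_s: 26.75
tcp_pos: [0.436, -0.1179, 0.3955]
ee_rot: [[-0.682, -0.731, 0.001], [-0.731, 0.682, -0.0], [-0.001, -0.001, -1.0]]
wrist_force: [0.1, -0.3, 0.6]
gripper_width: 0.459
gripper_force: 0.0
```

Emit:
jog_arm(increments=[[-0.9, 0.9, 0, 0], [-0.9, 0.9, 0, 0], [-0.9, 0.9, 0, 0], [-0.9, 0.9, 0, 0], [-0.9, 0.9, 0, 0], [-0.9, 0.9, 0, 0], [-0.9, 0.9, 0, 0], [-0.9, 0.9, 0, 0], [-0.9, 0.9, 0, 0], [-0.9, 0.9, 0, 0]])

```text
time_s: 27.75
tcp_pos: [0.4271, 0.1364, 0.3955]
ee_rot: [[-0.682, -0.732, 0.001], [-0.732, 0.682, 0.001], [-0.001, -0.0, -1.0]]
wrist_force: [-0.1, -0.8, -0.1]
gripper_width: 0.462
gripper_force: 0.0
```

```bash
python3 - <<'E'
from h import *
im=eyes.capture('top'); cv2.imwrite('pics/t5.png',cv2.resize(im[190:275,350:485],None,fx=5.9,fy=5.9,interpolation=cv2.INTER_CUBIC))
for n in('potato','garlic','pot','heat_knob'): print(n,[(np.round(d['centre'],3).tolist(),round(d['conf'],2)) for d in eyes.spot_in('top',n)])
E
```

```text
potato [([0.459, -0.105, 0.106], 0.91), ([0.377, 0.698, 0.044], 0.73)]
garlic [([0.4, -0.07, 0.096], 0.51)]
pot [([0.432, -0.113, 0.062], 0.65)]
heat_knob [([0.444, -0.318, 0.062], 0.73)]
```

View pics/t5.png

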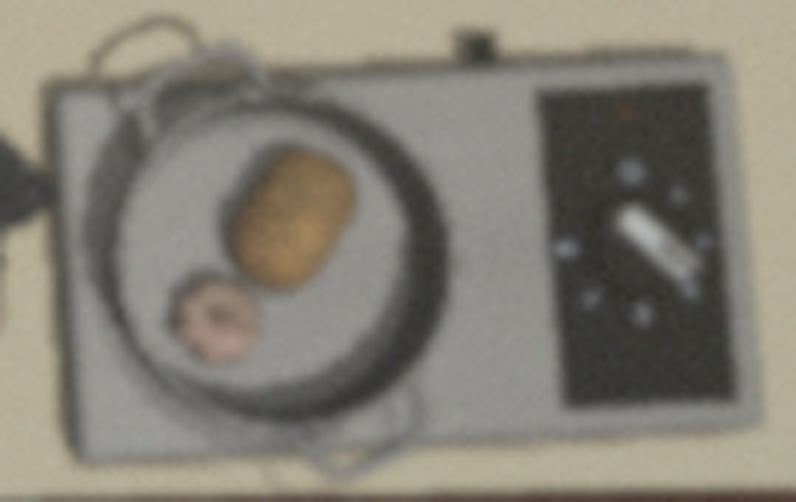

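The picture shows the knob pointer towards (697,272), in line with the third mark at (690,290). The potato at (290,215) and garlic at (217,318) are in the pot, and the pot has not moved.

```bash
python3 -c "
from station import r
print(r.finish_job())"
```

```text
the job is handed in; nothing more can be done
None
```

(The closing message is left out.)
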